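# Slide the chill disc into its recess in the serving board and press it home

### The job

Get the ham serving board ready: slide the round metal chill disc along the top of the board, without lifting it off, into the recess that fits it, and press it down against the stiff pad underneath until it is fully home on its hard stop. Then keep a firm push of about 20 N on it for about a second so that the seal takes, never more than 60 N, and leave the disc lying free and the salt bowl, pepper jar and blue dish where they are.

Things in the scene. Friction and masses are not known exactly. Their poses are not given: they have to be found in the camera images.
- disc_center (a point): Aluminium chill disc, 100 mm across, 12 mm thick, about 0.25 kg, rims bevelled 1.5 mm; too wide to grip, it is pushed at its rim. It starts flat on the plain middle of the serving board. This point is its centre, 6 mm above its underside; z is its axis.
- round_recess (a point): Centre of the mouth of the round recess, level with the board's top; z up. 102 mm across, mouth bevelled 1.5 mm, in the middle of an end tile. Its floor is a dark steel ledge ring, the disc's hard stop, set 12 to 18 mm deep: find it by feel. Home: disc's top 0 to 6 mm below the board's. The disc tips in when over half is past the near edge, and levels when pushed to the far wall.
- pad (a joint): Black round pad, 66 mm across, standing in the middle of the round recess: m pressed down, from 0 (its top 6 mm below the board's top) to 0.012; starts at 0 to 0.002, so the disc first rests 4 to 6 mm proud of the board. No spring: it sinks only under about 11 N straight down near the middle, and stays where it is left. The ledge ring stops the disc.
- square_recess (a point): Centre of the mouth of the empty square recess (grey floor), 86 mm by 86 mm, 12 mm deep, level with the top of the board, in the end tile at the other end of the board. The disc does not fit it. Which end has which recess varies.
- board: Fixed wooden serving board, base 200 mm (its x) by 440 mm (its y, the long side). Origin at the table under its middle, z up. Flat level top 32 mm above the table, 180 mm by 420 mm: a plain middle 160 mm long between two end tiles whose centres are 145 mm from the middle along y. No rim.
- salt_bowl: White salt bowl, 80 mm across, 38 mm high, on the table beyond the board. Origin at the centre of its underside. Leave alone.
- pepper_jar: Amber glass jar with dark cap, 44 mm across, 65 mm high, on the table beyond the board. Origin at the centre of its underside. Leave alone.
- dish: Small blue tasting dish, 56 mm across, 22 mm high, on the table beyond the board, between bowl and jar. Origin at the centre of its underside. Leave alone.
Not all that is in view belongs to the job. Of the things like the part that bears disc_center, leave any that is black, pink or purple; of the rest the larger one is meant.

How it is judged:
By the outcome, as a careful person would: the job done as asked, in the order asked, and still so for the second after the job is handed in, with the robot touching nothing.
It also fails if it takes over 58 s, if anything falls off the work surface, if the arm or the gripper's body presses on something with over 40 N, if the wrist force passes 120 N, or if a joint passes its speed limit or range.

### The arm

A 6-joint arm with a two-finger parallel gripper is mounted at the origin on the work surface. World frame = base frame: x ahead of the robot, y to its left, z up, the work surface at z = 0. Lengths are in mm, angles in degrees, forces in N, time in s.
With the tool pointing down it reaches from about 300 to 750 mm from the base axis. Payload 8.5 kg.
Tool frame: the origin (TCP) lies midway between the tips of the shut fingers; the grasp point (between the pads) lies 19 mm behind it (env.hold_point_z is the z of the grasp point in the tool frame, in mm); z points along the fingers, y is the line along which they close (so a half turn about z gives the same grasp; the last joint's range is limited). The gripper opens to 88 mm and grips with 3 to 60 N. Pads are 18 mm wide; open, the fingers measure 123 mm over their backs; the gripper's body (75 mm by 187 mm) begins 45 mm behind the grasp point.
Start: joints at [-76.679, 21.807, 74.336, -0, 83.858, -12.336], TCP at [238.133, -495.755, 238.748] pointing down, gripper open.
Joint ranges: [-178.18, 178.18], [-50.72, 133.34], [12.68, 142.11], [-81.47, 261.47], [9.98, 163.14], [-165.26, 165.26]. Speed limits (degrees/s): [136.94, 136.94, 180, 180, 180, 180].

### API

Orientations are given as [roll, pitch, yaw] about the fixed x, y, z axes, in that order (R = Rz(yaw) Ry(pitch) Rx(roll)).
In Python, from bench import observe, vision, ticket, env gives the robot as it stands.
- The arm moves only by the shell command python3 -m inch 'ROWS' [FORCE]. ROWS is JSON, a list of rows, each a list of 3 entries, a list of its own where there are three numbers: the turn, a rotation vector about the tool's x, y, z in rad, then the shift along the tool's x, y, z in cm, then the opening in per cent of the stroke, from 0 (shut) to 100 (fully open). In form: [[[ax, ay, az], [tx, ty, tz], fingers], ...]. A call has 1 to 20 rows; each row is the pose to reach, as a shift and turn from the pose commanded when the call began, along the tool's axes at that moment; what a row does not reach only later rows make up. A row lasts 1/12 s, in which the tool goes at most 41.7 mm and 7.16 degrees, less where a joint would pass 70% of its speed; a pose out of reach is approached as far as the arm can. A call with a gripper value outside its range is refused whole. The fingers move at their own pace and stop on an object; FORCE is the grip in N (left out, the last holds). Time passes only in rows, so rows that repeat a pose let the fingers close. It gives the time, the measured TCP pose, the force, the opening and the grip force at its end, in the units of the state.
- observe(): the state, without advancing time (a new reading comes with each control period).
- vision.capture(name): name is "scene" or "top" or "wrist"; returns the picture (400x640x3 uint8, blue, green, red); there is no depth.
- vision.get_calibration(name): a dict with "camera_matrix" (3x3 intrinsics, pixels), "R" (3x3) and "t" (3): a world point X has camera coordinates R X + t. Camera axes: x right, y down, z forward; pixel columns grow to the right and rows downward; lengths in mm; the calibration is good to about 2 mm. A picture is of the moment at which its call begins: read the wrist's pose just before it. get_calibration takes no time and is no camera call; for the wrist camera it gives the pose at the moment of the call.
- ticket.close_job(): hands the job in; it is judged then, once.
The state is a dict: "time_s": time; "joint_pos": joint angles; "joint_velocities": joint speeds; "tau": joint torques, N m; "tcp_pos": TCP position; "tcp_rot": TCP orientation; "wrist_force": force on the tool from outside, world axes, zero at the start; "wrist_torque": the same for the moment, N m; "finger_gap": finger opening in mm; "gripper_force": force on a finger pad.
Only numpy, scipy, OpenCV 4.12 (cv2) and the standard library are available. Lean on these libraries where they do the work, as an engineer would, in place of code of your own. Each camera call takes 0.05 s, during which the arm holds its last target. There are 200 camera calls.

## Working session

There is one attempt and no reset: what is moved stays moved. The work goes in short steps, Python scripts to look and compute and a shell command to move; the robot and the scene stay as the last step left them, time stands still between calls to the robot, and variables do not carry over. Pictures are saved under pics/ and viewed, at most 10 in all, crops included, and the job is handed in when it is done.

```bash
ls; mkdir -p pics; python3 - <<'E'
from bench import observe, vision, ticket, env
import cv2
s=observe();print({k:s[k] for k in('time_s','tcp_pos','tcp_rot','wrist_force','finger_gap')}, env.hold_point_z)
for n in('top','scene'):
    cv2.imwrite(f'pics/{n}0.png',vision.capture(n))
    c=vision.get_calibration(n);print(n,c)
E
```

```text
pics
{'time_s': 0.0, 'tcp_pos': array([ 238.07189541, -495.49574253,  238.14312608]), 'tcp_rot': array([-1.79919866e+02, -1.78646756e-02,  2.56572539e+01]), 'wrist_force': array([ 0.35945203, -0.93469107, -0.58595544]), 'finger_gap': 87.82124010532499} -18.700000000000003
top {'camera_matrix': array([[433.34880842,   0.        , 322.26625947],
       [  0.        , 433.34880842, 201.60856116],
       [  0.        ,   0.        ,   1.        ]]), 'R': array([[-0.025561  , -0.99956163, -0.0149395 ],
       [-0.9944112 ,  0.02695495, -0.10207739],
       [ 0.10243533,  0.01224681, -0.99466427]]), 't': array([121.12241339, 587.21600017, 961.81718042])}
scene {'camera_matrix': array([[389.91255883,   0.        , 316.00387028],
       [  0.        , 389.91255883, 198.4045446 ],
       [  0.        ,   0.        ,   1.        ]]), 'R': array([[-0.87671705,  0.48063531, -0.01889222],
       [ 0.29667971,  0.50941699, -0.80775954],
       [-0.37861374, -0.7137815 , -0.58920931]]), 't': array([ 473.28847539, -166.32475832, 1244.63119033])}
```

View pics/top0.png

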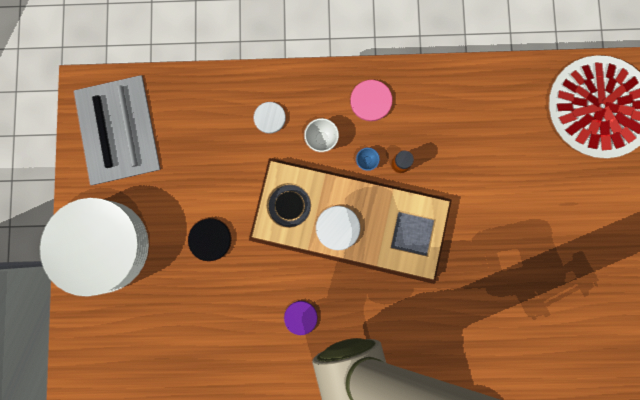

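View pics/scene0.png

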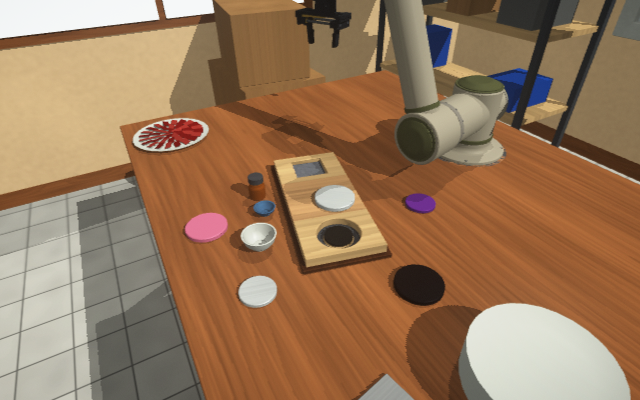

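The top view shows these disc-like candidates:
- silver disc on the board at (338,228)
- smaller silver disc on the table at (269,117)
- pink at (371,100), black at (210,240) and purple at (301,317)

I choose the larger silver one, on the board at (338,228). The round recess is at (289,205) and the square one at (413,233). Bowl (321,134), dish (368,158) and jar (403,160) lie on the far side.

```bash
cat > h.py <<'E'
import cv2, numpy as np
from bench import observe, vision, ticket, env
def ray(c,px,z):
    px=np.atleast_2d(np.float32(px)); K,R,t=np.array(c['camera_matrix']),np.array(c['R']),np.array(c['t'])
    o=-R.T@t; d=(np.c_[px,np.ones(len(px))]@np.linalg.inv(K).T)@R
    return o+d*((z-o[2])/d[:,2])[:,None]
def blob(mask,pt):
    """contour of mask's component around pt"""
    mask=cv2.morphologyEx(mask.astype(np.uint8),cv2.MORPH_OPEN,np.ones((3,3)))
    cs,_=cv2.findContours(mask,cv2.RETR_EXTERNAL,cv2.CHAIN_APPROX_NONE)
    return max(cs,key=lambda k:(cv2.pointPolygonTest(k,pt,False)>=0,cv2.contourArea(k)))[:,0]
def circ(c,ct,z):
    p=ray(c,ct,z)[:,:2].astype(np.float32); e=cv2.fitEllipse(p); return np.round(e[0],1),np.round(e[1],1)
E
python3 - <<'E'
from h import *
im=cv2.imread('pics/top0.png');hsv=cv2.cvtColor(im,cv2.COLOR_BGR2HSV);c=vision.get_calibration('top')
for p in[(338,228),(289,205),(272,205),(413,233),(265,230),(375,230),(435,270),(250,260),(269,117)]:print(p,hsv[p[1],p[0]])
S,V=hsv[...,1],hsv[...,2]
for n,p,m,z in[('disc',(338,228),(S<70)&(V>120),44),('small',(269,117),(S<70)&(V>120),12),('pad',(289,205),(V<110),32),('sq',(413,233),(S<80)&(V<170),32)]:
    k=blob(m,p);print(n,circ(c,k,z),len(k))
    if n=='sq':print(cv2.minAreaRect(ray(c,k,z)[:,:2].astype(np.float32)))
cor=[(270,159),(451,197),(434,279),(250,238)]
w=ray(c,cor,32);print(w.round(1),w.mean(0),np.linalg.norm(np.diff(np.r_[w,w[:1]],axis=0),axis=1))
crop=cv2.resize(im[140:290,235:465],None,fx=3.4,fy=3.4,interpolation=cv2.INTER_CUBIC);cv2.imwrite('pics/crop1.png',crop)
E
```

```text
(338, 228) [ 98   4 228]
(289, 205) [30 10 25]
(272, 205) [115  31  49]
(413, 233) [109  29 123]
(265, 230) [ 19 115 229]
(375, 230) [ 15 136 189]
(435, 270) [ 17 134 131]
(250, 260) [ 12 185 176]
(269, 117) [ 90   5 219]
disc (array([529.4,  72.8]), array([97.6, 98.2])) 125
small (array([798.8, 227.8]), array([73.4, 75.2])) 88
pad (array([583.6, 182.7]), array([95.3, 95.8])) 121
sq (array([512.4, -96. ]), array([94.4, 95.6])) 138
((512.3779296875, -96.14473724365234), (82.69367980957031, 82.92772674560547), 75.35503387451172)
[[ 692.5  224.1   32. ]
 [ 592.7 -188.2   32. ]
 [ 409.2 -140.    32. ]
 [ 511.4  272.1   32. ]] [551.45174987  41.98193719  32.        ] [424.21932671 189.72325166 424.57454149 187.42557036]
```

View pics/crop1.png

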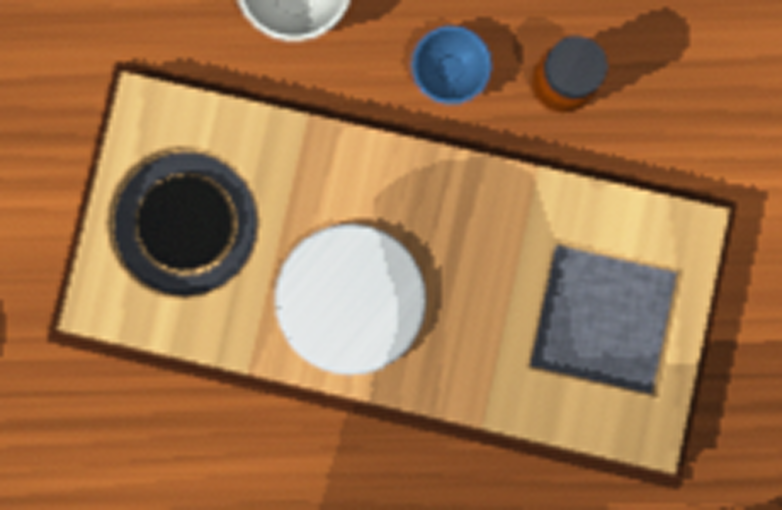

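The crop confirms the pick: the silver disc at about crop (350,298) is on the plain middle. The round recess with black pad and ring is at (185,222), and the grey square is at (605,320). Recess to square measures 288 mm (nominal 290), the disc 98 mm, and the table disc 74 mm. I'll push with the two opened fingers astride the rim, straight along the disc-to-recess line.

```bash
cat >> h.py <<'E'
from scipy.spatial.transform import Rotation as Ro
def st():
    s=observe(); print(s['time_s'].__round__(2),'tcp',np.round(s['tcp_pos'],1),'rot',np.round(s['tcp_rot'],1),'F',np.round(s['wrist_force'],1),'gap',round(s['finger_gap'],1)); return s
def delta(p,yaw,p0=None,r0=None):
    """tool-frame turn (rad) and shift (cm) from the present pose to a tool-down pose"""
    s=observe(); R0=Ro.from_euler('xyz',s['tcp_rot'] if r0 is None else r0,degrees=True); p0=s['tcp_pos'] if p0 is None else p0
    R1=Ro.from_euler('xyz',[180,0,yaw],degrees=True)
    print('turn',(R0.inv()*R1).as_rotvec().round(4),'shift',(R0.inv().apply(np.array(p)-p0)/10).round(3))
E
python3 - <<'E'
from h import *
delta((498,10,140),63.5,np.array([238.133,-495.755,238.748]),[180,0,25.657])
E
```

```text
turn [ 0.      0.     -0.6605] shift [ 45.323 -34.337   9.875]
```

```bash
python3 -m inch '[[[0,0,-0.6605],[45.32,-34.34,9.87],68],[[0,0,-0.6605],[45.32,-34.34,9.87],68],[[0,0,-0.6605],[45.32,-34.34,9.87],68],[[0,0,-0.6605],[45.32,-34.34,9.87],68],[[0,0,-0.6605],[45.32,-34.34,9.87],68],[[0,0,-0.6605],[45.32,-34.34,9.87],68],[[0,0,-0.6605],[45.32,-34.34,9.87],68],[[0,0,-0.6605],[45.32,-34.34,9.87],68],[[0,0,-0.6605],[45.32,-34.34,9.87],68],[[0,0,-0.6605],[45.32,-34.34,9.87],68],[[0,0,-0.6605],[45.32,-34.34,9.87],68],[[0,0,-0.6605],[45.32,-34.34,9.87],68],[[0,0,-0.6605],[45.32,-34.34,9.87],68],[[0,0,-0.6605],[45.32,-34.34,9.87],68],[[0,0,-0.6605],[45.32,-34.34,9.87],68],[[0,0,-0.6605],[45.32,-34.34,9.87],68],[[0,0,-0.6605],[45.32,-34.34,9.87],68],[[0,0,-0.6605],[45.32,-34.34,9.87],68],[[0,0,-0.6605],[45.32,-34.34,9.87],68],[[0,0,-0.6605],[45.32,-34.34,9.87],68]]' 20
python3 - <<'E'
from h import *
st(); delta((498,10,37),63.5)
E
```

```text
time_s: 1.77
tcp_pos: [497.8, 9.1, 140.3]
tcp_rot: [180.0, -0.0, 63.4]
wrist_force: [0.8, -0.2, 0.1]
finger_gap: 59.9
gripper_force: 0.0
1.77 tcp [497.8   9.1 140.3] rot [180.   -0.   63.4] F [ 0.8 -0.2  0.1] gap 59.9
turn [ 0.0003 -0.0001 -0.0017] shift [ 0.093 -0.027 10.33 ]
```

```bash
python3 -m inch '[[[0,0,0],[0,0,3],68],[[0,0,0],[0,0,6],68],[[0,0,0],[0,0,8],68],[[0,0,0],[0,0,9],68],[[0,0,0],[0,0,9.6],68],[[0,0,0],[0,0,10],68],[[0,0,0],[0,0,10.3],68],[[0,0,0],[0,0,10.3],68],[[0,0,0],[0,0,10.3],68]]'
python3 - <<'E'
from h import *
st(); im=vision.capture('top'); w=vision.capture('wrist'); c=vision.get_calibration('wrist')
cv2.imwrite('pics/top1.png',im);cv2.imwrite('pics/wrist1.png',w)
print(-c['R'].T@c['t'])
cv2.imwrite('pics/pair1.png',np.vstack([cv2.resize(im[120:300,220:480],(520,360)),cv2.resize(w,(384,240))[:, :].copy() if 0 else cv2.copyMakeBorder(cv2.resize(w,(384,240)),0,0,0,136,cv2.BORDER_CONSTANT)]))
E
```

```text
time_s: 2.52
tcp_pos: [498.3, 9.9, 37.6]
tcp_rot: [179.9, -0.0, 63.5]
wrist_force: [1.3, 0.6, 0.5]
finger_gap: 60.1
gripper_force: 0.0
2.52 tcp [498.3   9.9  37.6] rot [179.9  -0.   63.5] F [1.3 0.6 0.5] gap 60.1
[532.89420574  81.44668766 184.52412542]
```

View pics/pair1.png

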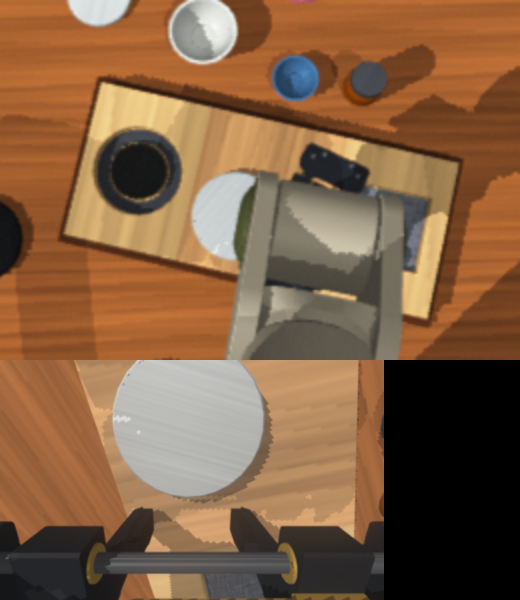

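The wrist view shows the disc centred between the fingers (about x=189 against 191), with the fingertips just behind its rim. Pushing 10 cm first.

```bash
python3 -m inch '[[[0,0,0],[1,0,0.03],68],[[0,0,0],[1.6,0,0.03],68],[[0,0,0],[2.1,0,0.03],68],[[0,0,0],[2.6,0,0.03],68],[[0,0,0],[3.2,0,0.03],68],[[0,0,0],[3.8,0,0.03],68],[[0,0,0],[4.4,0,0.03],68],[[0,0,0],[5,0,0.03],68],[[0,0,0],[5.6,0,0.03],68],[[0,0,0],[6.2,0,0.03],68],[[0,0,0],[6.8,0,0.03],68],[[0,0,0],[7.4,0,0.03],68],[[0,0,0],[8,0,0.03],68],[[0,0,0],[8.4,0,0.03],68],[[0,0,0],[8.8,0,0.03],68],[[0,0,0],[9,0,0.03],68],[[0,0,0],[9,0,0.03],68]]'
python3 - <<'E'
from h import *
s=st(); c=vision.get_calibration('wrist');w=vision.capture('wrist');im=vision.capture('top')
cv2.imwrite('pics/wrist2.png',w);cv2.imwrite('pics/pair2.png',np.vstack([cv2.resize(im[120:300,220:480],(520,360)),cv2.copyMakeBorder(cv2.resize(w,(384,240)),0,0,0,136,cv2.BORDER_CONSTANT)]))
E
```

```text
time_s: 4.03
tcp_pos: [538.3, 91.0, 36.7]
tcp_rot: [180.0, -0.0, 63.5]
wrist_force: [-0.4, 1.0, -0.1]
finger_gap: 60.0
gripper_force: 0.2
4.03 tcp [538.3  91.   36.7] rot [180.   -0.   63.5] F [-0.4  1.  -0.1] gap 60.0
```

View pics/pair2.png

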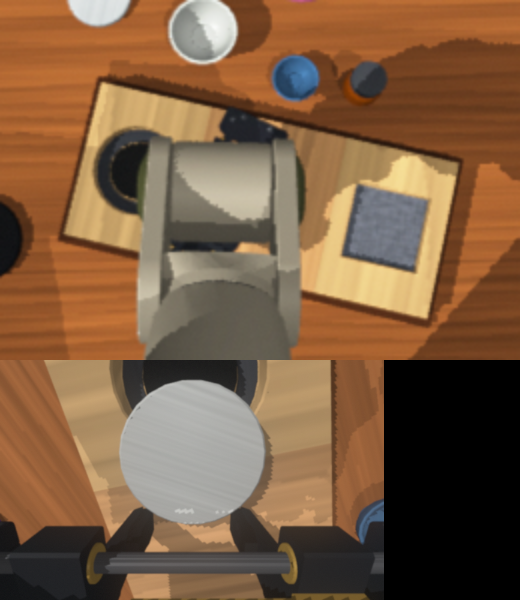

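The disc sits in the two-finger cradle (wrist crop centre about (192,452)), with the recess directly ahead. Measuring the offset from this view.

```bash
python3 - <<'E'
from h import *
w=cv2.imread('pics/wrist2.png');c=vision.get_calibration('wrist');hsv=cv2.cvtColor(w,cv2.COLOR_BGR2HSV);S,V=hsv[...,1],hsv[...,2]
k=blob((S<40)&(V>110),(320,153));print(circ(c,k,44), cv2.boundingRect(k))
for r in range(0,40,5):
    row=((V[r]<95)|((S[r]<60)&(V[r]<130))); i=np.flatnonzero(row[150:480])+150
    if len(i): print(r,i.min(),i.max(),ray(c,[(i.min(),r),(i.max(),r)],32)[:,:2].round(1).tolist())
for x in (190,194,198,202,206,210,214,426,430,440,446):print(x,hsv[8,x],end=' ')
E
```

```text
(array([560.2, 136. ]), array([98.4, 98.6])) (199, 33, 244, 240)
0 204 427 [[547.8, 212.2], [625.2, 173.6]]
5 204 428 [[546.8, 210.7], [624.9, 171.8]]
10 204 428 [[545.9, 209.2], [624.3, 170.2]]
15 204 428 [[545.0, 207.7], [623.6, 168.5]]
20 204 428 [[544.0, 206.2], [623.0, 166.9]]
25 204 428 [[543.1, 204.7], [622.3, 165.2]]
30 204 428 [[542.1, 203.2], [621.7, 163.5]]
35 205 427 [[541.5, 201.5], [620.7, 162.0]]
190 [ 16 110 102] 194 [ 17 105 100] 198 [ 17 106 101] 202 [ 17 105 104] 206 [10 17 46] 210 [15 11 45] 214 [165  11  46] 426 [120  12  66] 430 [ 17 104 159] 440 [ 17 107 138] 446 [ 17 108 174]
```

```bash
python3 -m inch '[[[0,0,0],[0.5,0,0],68],[[0,0,0],[1,0,0],68],[[0,0,0],[1.5,0,0],68],[[0,0,0],[2,0,0],68],[[0,0,0],[2.5,0,0],68],[[0,0,0],[3,0,0],68],[[0,0,0],[3.4,0,0],68],[[0,0,0],[3.8,0,0],68],[[0,0,0],[4.2,0,0],68],[[0,0,0],[4.5,0,0],68],[[0,0,0],[4.8,0,0],68],[[0,0,0],[4.9,0,0],68],[[0,0,0],[4.9,0,0],68]]'; python3 -m inch '[[[0,0,0],[0.1,0,0],68],[[0,0,0],[0.2,0,0],68],[[0,0,0],[0.2,0,0],68]]'
python3 - <<'E'
from h import *
s=st(); c=vision.get_calibration('wrist');w=vision.capture('wrist')
cv2.imwrite('pics/wrist3.png',w)
E
```

```text
time_s: 5.22
tcp_pos: [560.2, 134.8, 36.7]
tcp_rot: [180.0, -0.0, 63.5]
wrist_force: [-0.1, -0.1, -0.3]
finger_gap: 59.9
gripper_force: 0.0
time_s: 5.47
tcp_pos: [560.9, 136.3, 36.6]
tcp_rot: [-180.0, 0.0, 63.5]
wrist_force: [-0.8, -0.8, 0.0]
finger_gap: 59.9
gripper_force: 0.2
5.47 tcp [560.9 136.3  36.6] rot [-180.     0.    63.5] F [-0.8 -0.8  0. ] gap 59.9
```

View pics/wrist3.png

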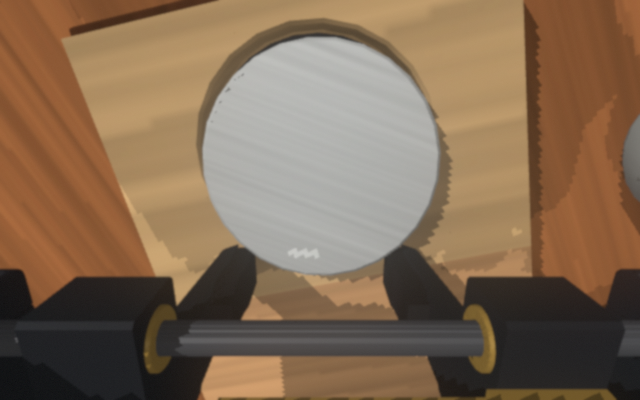

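The disc has tipped in (centre about (321,155)), with a small gap at the far wall (row 22–36). Continuing gently.

```bash
for i in 1 2 ; do python3 -m inch '[[[0,0,0],[0.05,0,0],68],[[0,0,0],[0.1,0,0],68],[[0,0,0],[0.1,0,0],68]]' | egrep 'tcp_pos|force'; done
python3 - <<'E'
from h import *
w=vision.capture('wrist');cv2.imwrite('pics/wrist4.png',w);hsv=cv2.cvtColor(w,cv2.COLOR_BGR2HSV);k=blob((hsv[...,1]<40)&(hsv[...,2]>110),(320,153));c=vision.get_calibration('wrist');print(cv2.boundingRect(k),[circ(c,k,z) for z in(44,38)])
E
```

```text
tcp_pos: [561.3, 137.1, 36.7]
wrist_force: [-0.1, -1.4, -0.4]
gripper_force: 0.4
tcp_pos: [561.7, 138.1, 36.7]
wrist_force: [-0.7, -1.0, -0.2]
gripper_force: 0.4
(203, 38, 237, 236) [(array([583.5, 182.4]), array([95.9, 97.5])), (array([583. , 181.3]), array([100. , 101.7]))]
```

```bash
for i in 1 2 3; do python3 -m inch '[[[0,0,0],[0.05,0,0],68],[[0,0,0],[0.1,0,0],68],[[0,0,0],[0.1,0,0],68]]' | egrep 'tcp_pos|wrist_force'; done
python3 - <<'E'
from h import *
w=vision.capture('wrist');cv2.imwrite('pics/wrist5.png',w);hsv=cv2.cvtColor(w,cv2.COLOR_BGR2HSV);k=blob((hsv[...,1]<40)&(hsv[...,2]>110),(320,153));c=vision.get_calibration('wrist');print(cv2.boundingRect(k),[circ(c,k,z) for z in(44,38)])
E
```

```text
tcp_pos: [562.2, 139.0, 36.7]
wrist_force: [-1.0, -0.1, -0.8]
tcp_pos: [562.7, 139.9, 36.7]
wrist_force: [-0.9, 0.2, 0.1]
tcp_pos: [563.0, 140.7, 36.7]
wrist_force: [-1.5, -1.1, -0.3]
(203, 38, 236, 236) [(array([584.7, 185.1]), array([95.5, 97.2])), (array([584.1, 183.9]), array([ 99.7, 101.3]))]
```

```bash
for i in 1 2 3; do python3 -m inch '[[[0,0,0],[0.05,0,0],68],[[0,0,0],[0.1,0,0],68],[[0,0,0],[0.1,0,0],68]]' | egrep 'tcp_pos|wrist_force'; done
python3 - <<'E'
from h import *
w=vision.capture('wrist');cv2.imwrite('pics/wrist6.png',w);hsv=cv2.cvtColor(w,cv2.COLOR_BGR2HSV);k=blob((hsv[...,1]<40)&(hsv[...,2]>110),(320,153));c=vision.get_calibration('wrist');print(cv2.boundingRect(k),[circ(c,k,z) for z in(44,38)])
E
```

```text
tcp_pos: [563.2, 141.4, 36.6]
wrist_force: [-3.1, -3.8, -1.1]
tcp_pos: [563.1, 141.9, 36.4]
wrist_force: [-5.1, -4.5, -0.6]
tcp_pos: [563.0, 142.3, 36.2]
wrist_force: [-6.7, -9.1, -0.1]
(204, 40, 236, 236) [(array([584.7, 186.1]), array([95.3, 96.9])), (array([584.1, 184.9]), array([ 99.5, 101.1]))]
```

View pics/wrist6.png

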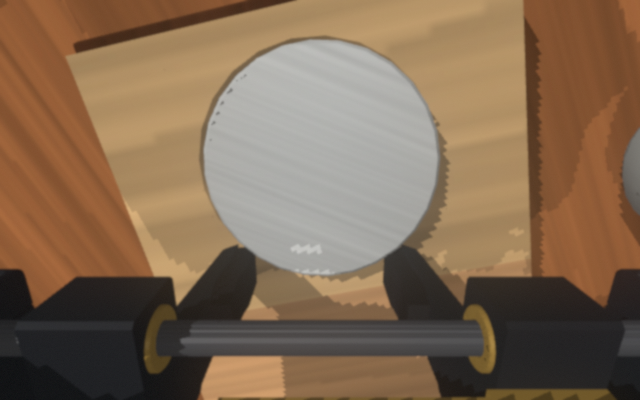

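The disc is against the far wall (along-push force 11 N), but its apparent size still suggests the trailing rim is slightly high. Backing off, rising and checking.

```bash
python3 -m inch '[[[0,0,0],[-0.5,0,0],68],[[0,0,0],[-1.5,0,0],68],[[0,0,0],[-1.5,0,-2],0],[[0,0,0],[-1.5,0,-4],0],[[0,0,0],[-1.5,0,-5],0],[[0,0,0],[-1.5,0,-5],0],[[0,0,0],[-1.5,0,-5],0],[[0,0,0],[-1.5,0,-5],0],[[0,0,0],[-1.5,0,-5],0],[[0,0,0],[-1.5,0,-5],0]]' 20
python3 - <<'E'
from h import *
st();w=vision.capture('wrist');cv2.imwrite('pics/wrist7.png',w);hsv=cv2.cvtColor(w,cv2.COLOR_BGR2HSV);k=blob((hsv[...,1]<40)&(hsv[...,2]>110),(320,150));c=vision.get_calibration('wrist');print(cv2.boundingRect(k),[circ(c,k,z) for z in(44,38)])
E
```

```text
time_s: 8.5
tcp_pos: [557.4, 130.0, 85.9]
tcp_rot: [-179.9, 0.0, 63.5]
wrist_force: [-0.3, 0.2, -0.6]
finger_gap: 8.8
gripper_force: 0.0
8.5 tcp [557.4 130.   85.9] rot [-179.9    0.    63.5] F [-0.3  0.2 -0.6] gap 8.8
(230, 26, 179, 183) [(array([584.3, 186.5]), array([94.6, 94.9])), (array([584.1, 186. ]), array([97.6, 97.9]))]
```

View pics/wrist7.png

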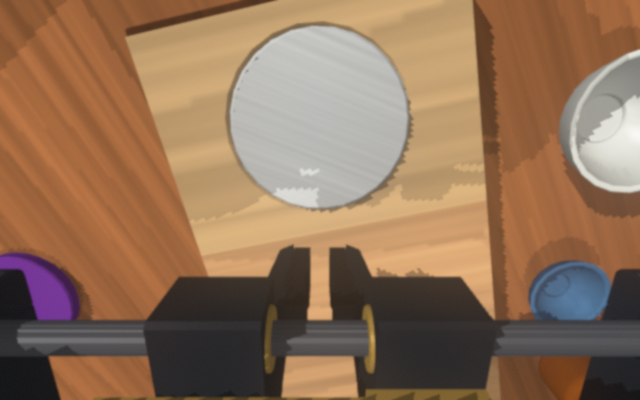

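The disc now appears round and level (97.6×97.9 mm at z≈37–38, expected about 98.5), sitting in the recess at (584,186). Now to press with shut fingers at the centre.

```bash
python3 - <<'E'
from h import *
delta((584.2,185.7,42),63.5)
E
```

```text
turn [-0.0011  0.0005  0.0001] shift [ 6.183 -0.095  4.399]
```

```bash
python3 -m inch '[[[0,0,0],[3,-0.05,0],0],[[0,0,0],[5.5,-0.1,0],0],[[0,0,0],[6.18,-0.1,0],0],[[0,0,0],[6.18,-0.1,1.5],0],[[0,0,0],[6.18,-0.1,3],0],[[0,0,0],[6.18,-0.1,3.8],0],[[0,0,0],[6.18,-0.1,4.4],0],[[0,0,0],[6.18,-0.1,4.4],0],[[0,0,0],[6.18,-0.1,4.4],0]]'
for i in 1 2 3; do python3 -m inch '[[[0,0,0],[0,0,0.05],0],[[0,0,0],[0,0,0.1],0],[[0,0,0],[0,0,0.15],0],[[0,0,0],[0,0,0.15],0]]' | egrep 'tcp_pos|wrist_force|gap'; done
```

```text
time_s: 9.3
tcp_pos: [584.6, 185.4, 43.0]
tcp_rot: [180.0, -0.0, 63.5]
wrist_force: [-0.1, 0.2, -0.3]
finger_gap: 0.3
gripper_force: 0.0
tcp_pos: [584.5, 185.7, 41.5]
wrist_force: [-1.2, 0.5, -0.1]
finger_gap: 0.4
tcp_pos: [584.4, 185.7, 39.6]
wrist_force: [-0.2, 0.5, 0.4]
finger_gap: 0.1
tcp_pos: [584.4, 185.7, 38.1]
wrist_force: [-0.1, -0.2, -0.7]
finger_gap: 0.5
```

```bash

for i in 1 2 3 4 5; do python3 -m inch '[[[0,0,0],[0,0,0.05],0],[[0,0,0],[0,0,0.1],0],[[0,0,0],[0,0,0.1],0]]' | egrep 'tcp_pos|wrist_force'; done
```

```text
tcp_pos: [584.4, 185.7, 37.2]
wrist_force: [-0.3, -0.0, -0.0]
tcp_pos: [584.5, 185.7, 36.5]
wrist_force: [-1.0, 0.0, 2.7]
tcp_pos: [584.5, 185.7, 36.0]
wrist_force: [-2.3, -0.9, 7.4]
tcp_pos: [584.5, 185.7, 35.0]
wrist_force: [-3.3, 0.2, 7.8]
tcp_pos: [584.5, 185.7, 34.1]
wrist_force: [-2.1, -0.6, 7.4]
```

```bash

for i in 1 2 3 4; do python3 -m inch '[[[0,0,0],[0,0,0.05],0],[[0,0,0],[0,0,0.1],0],[[0,0,0],[0,0,0.1],0]]' | egrep 'tcp_pos|wrist_force'; done
```

```text
tcp_pos: [584.5, 185.8, 33.1]
wrist_force: [-2.8, -1.6, 7.3]
tcp_pos: [584.5, 185.7, 32.1]
wrist_force: [-2.8, -0.1, 7.5]
tcp_pos: [584.5, 185.7, 31.1]
wrist_force: [-3.1, 0.2, 7.1]
tcp_pos: [584.5, 185.7, 30.1]
wrist_force: [-2.8, -0.8, 7.5]
```

```bash

for i in 1 2 3 4; do python3 -m inch '[[[0,0,0],[0,0,0.05],0],[[0,0,0],[0,0,0.1],0],[[0,0,0],[0,0,0.1],0]]' | egrep 'tcp_pos|wrist_force'; done
```

```text
tcp_pos: [584.5, 185.7, 29.1]
wrist_force: [-3.8, 0.2, 7.5]
tcp_pos: [584.5, 185.7, 28.1]
wrist_force: [-2.5, 0.1, 7.7]
tcp_pos: [584.5, 185.7, 27.9]
wrist_force: [-6.2, -1.3, 16.2]
tcp_pos: [584.5, 185.7, 27.9]
wrist_force: [-8.8, -1.9, 23.7]
```

Hard stop felt at z=27.9 (disc top 4.1 mm below the board, within 0–6). Holding at about 22–24 N.

```bash

for i in 1 2 3; do python3 -m inch '[[[0,0,0],[0,0,0],0],[[0,0,0],[0,0,0],0],[[0,0,0],[0,0,0],0],[[0,0,0],[0,0,0],0],[[0,0,0],[0,0,0],0],[[0,0,0],[0,0,0],0]]' | egrep 'time|tcp_pos|wrist_force'; done
```

```text
time_s: 14.05
tcp_pos: [584.5, 185.7, 27.9]
wrist_force: [-8.5, -1.4, 22.2]
time_s: 14.55
tcp_pos: [584.5, 185.7, 27.9]
wrist_force: [-8.1, -2.8, 22.3]
time_s: 15.05
tcp_pos: [584.5, 185.8, 27.9]
wrist_force: [-8.7, -1.1, 23.7]
```

```bash
python3 -m inch '[[[0,0,0],[0,0,-0.3],0],[[0,0,0],[0,0,-1],0],[[0,0,0],[0,0,-3],0],[[0,0,0],[0,0,-6],0],[[0,0,0],[-3,0,-6.5],0],[[0,0,0],[-6,0,-6.5],0],[[0,0,0],[-6,0,-6.5],0],[[0,0,0],[-6,0,-6.5],0]]'
python3 - <<'E'
from h import *
st();w=vision.capture('wrist');cv2.imwrite('pics/wrist8.png',w);hsv=cv2.cvtColor(w,cv2.COLOR_BGR2HSV);k=blob((hsv[...,1]<40)&(hsv[...,2]>110),(320,120));c=vision.get_calibration('wrist');print(cv2.boundingRect(k),[circ(c,k,z) for z in(44,28)])
E
```

```text
time_s: 15.72
tcp_pos: [557.5, 131.2, 90.6]
tcp_rot: [180.0, -0.0, 63.4]
wrist_force: [0.3, 0.7, -1.0]
finger_gap: 0.5
gripper_force: 0.0
15.72 tcp [557.5 131.2  90.6] rot [180.   -0.   63.4] F [ 0.3  0.7 -1. ] gap 0.5
(237, 33, 167, 171) [(array([585. , 187.8]), array([90.2, 91. ])), (array([584.3, 186.6]), array([97.7, 98.5]))]
```

View pics/wrist8.png

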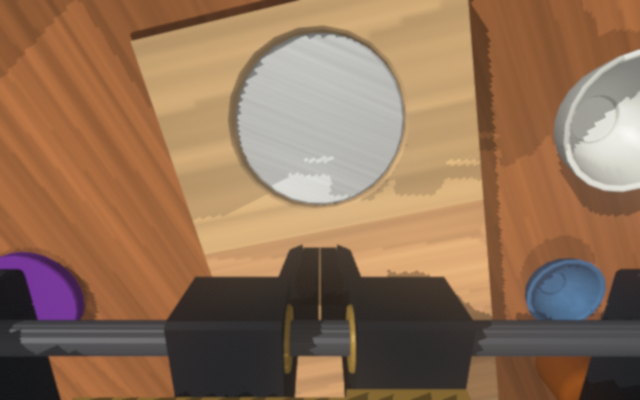

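The disc is level and recessed in the hole (centre about (320,117), 97.7×98.5 mm at z=28). The implied ledge depth is 16 mm, inside the given 12–18 mm. The bowl and dish look undisturbed and the robot is clear, so I'm handing in.

```bash
python3 -c "
from bench import ticket
print(ticket.close_job())"
```

```text
the job is handed in; nothing more can be done
None
```

The job is handed in: the disc slid into the round recess, was pressed home on its hard stop about 4 mm below the board top, held at about 22–24 N for 1.5 s, and left free, with nothing else touched.

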